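# Fish the ruler out of the desk power box

### The job

A ruler with a grip block has dropped into the power box on the desk and lies under its cover, longer than the opening in the cover. Take hold of the ruler and work it out by sliding one end under the cover and tilting the other end up diagonally through the opening, then finish still holding it in the gripper, level and still, above the box with the whole ruler a hand's width (about 10 cm) or more above the cover. Do not put it down or let go, and leave the things lying on and around the box where they are.

Things in the scene. Friction and masses are not known exactly. Their poses are not given: they have to be found in the camera images.
- box: Grey metal power box, open-topped, fixed on the desk: outside 190 (x) by 380 (y, long way) by 65 mm high, walls and floor 5 mm, so its inner end walls are at y = +-185 mm. Origin: centre of its underside, z up. A black socket strip runs inside its +x wall (x from 65 to 90 mm, 240 long, top 40 mm above the desk). Its long way lies across in front of the robot, within 0.35 rad.
- cover: Aluminium plate 190 (x) by 436 (y) by 5 mm fixed on the box, underside 65 mm above the desk, with a through opening 140 (x) by 255 (y) mm. Origin: centre of the opening, at the underside; axes as the box's. It sits -25 to +25 mm off-centre along the box's y; shifted to +y, the covered pocket at the -y end is deeper (57.5 mm plus the shift) and at the +y end shallower, and vice versa.
- ruler: Loose wooden ruler, about 150 g, lying flat on the box's floor, roughly lengthwise. Blade 300 (y) by 30 (x) by 6 mm; on its middle stands a dark grip block 60 (y) by 16 (x) mm, top 40 mm above the blade's underside. Origin: centre of the blade's underside, 5 mm above the desk at the start; z up through the grip; centre of mass at the grip.
- ruler_end_a (a point): Middle of the ruler's +y end face (mid-thickness), 150 mm from its middle.
- ruler_end_b (a point): Middle of the ruler's -y end face (mid-thickness), 150 mm from its middle.
- tape: Bystander: roll of clear tape, 56 mm across, 18 mm high, lying on the cover near its +y end. Origin: centre of its underside.
- eraser: Bystander: eraser 22 x 45 x 12 mm lying on the cover near its -y end. Origin: centre of its underside.
- mug: Bystander: white mug, 80 mm across, 90 mm high, on the desk beyond the box. Origin: centre of its underside.
- stapler: Bystander: stapler, 140 (y) x 38 x 53 mm high, on the desk between robot and box. Origin: centre of its underside.
- phone: Bystander: phone 72 x 148 x 9 mm lying on the desk to the robot's right. Origin: centre of its underside.

How it is judged:
By the outcome, as a careful person would: the job done as asked, in the order asked, and still so for the second after the job is handed in, while the arm keeps its last pose, push and grip.
It also fails if it takes over 35 s, if anything falls off the work surface, if the arm or the gripper's body presses on something with over 40 N, if the wrist force passes 120 N, or if a joint passes its speed limit or range.

### The arm

A 7-joint arm with a two-finger parallel gripper is mounted at the origin on the work surface. World frame = base frame: x ahead of the robot, y to its left, z up, the work surface at z = 0. Lengths are in m, angles in rad, forces in N, time in s.
With the tool pointing down it reaches from about 0.35 to 0.9 m from the base axis. Payload 8.1 kg.
Tool frame: the origin (TCP) lies midway between the tips of the shut fingers; the grasp point (between the pads) lies 19 mm behind it; x points along the fingers, z is the direction in which the jaws open and shut, and the axes are right-handed (so a half turn about x gives the same grasp; the last joint's range is limited). The gripper opens to 92 mm and grips with 3 to 60 N. Pads are 19 mm wide; open, the fingers measure 130 mm over their backs; the gripper's body (75 mm by 190 mm) begins 47 mm behind the grasp point.
Start: joints at [1.169, 0.434, 0.025, 1.573, -0.012, 1.134, -0.075], TCP at [0.184, -0.597, 0.227] pointing down, gripper open.
Joint ranges: [-2.62, 2.62], [-0.44, 2.09], [-1.27, 1.32], [0.08, 2.57], [-1.32, 4.46], [0.12, 2], [-2.74, 2.74]. Speed limits (rad/s): [2.22, 2.22, 3.01, 3.01, 3.14, 3.14, 3.14].

### API

Orientations are given as a rotation vector (axis times angle).
In Python, from cell import arm gives the robot as it stands. The module is installed in compiled form; this text tells all that it offers.
- The arm moves only by the tool move_arm, never from a script. Its argument "steps" is text: rows parted by semicolons, each of 5 numbers parted by spaces: the shift along the tool's x, y, z in m, then the turn about the tool's x in rad, then the closure in counts, from 0 (fully open) to 255 (shut). A call has 1 to 10 rows; each row is the pose to reach, as a shift and turn from the pose commanded when the call began, along the tool's axes at that moment; what a row does not reach only later rows make up. A row lasts 1/12 s, in which the tool goes at most 41.7 mm and 7.16 degrees, less where a joint would pass 70% of its speed; a pose out of reach is approached as far as the arm can. A call with a gripper value outside its range is refused whole. The fingers move at their own pace and stop on an object; "squeeze" is the grip in N (left out, the last holds). Time passes only in rows, so rows that repeat a pose let the fingers close. It gives the time, the measured TCP pose, the force and the opening at its end, in the units of the state.
- arm.observe(): the state, without advancing time (a new reading comes with each control period).
- arm.get_image(name): name is "side" or "top"; returns a dict with "img" (480x640x3 uint8, blue, green, red), "z_map" (480x640 float32, m along the optical axis (not along the pixel's ray), 0 where there is no reading), "vfov" (degrees; the focal length in pixels is half the picture's height over the tangent of half this angle, whatever the lens; pixels are square), "cx", "cy" (the principal point, pixels), "k1" (the pictures are not rectified: a ray, as slopes to the right and down, at radius r is drawn at 1 + k1 r^2 times it, then the intrinsics apply), "extrinsics" (4x4, takes a point from camera to world coordinates). Camera axes: x right, y up, looking along -z (the intrinsics and any distortion apply to the point x, -y, -z); pixel columns grow to the right and rows downward; lengths in m; the calibration is good to about 2 mm. A picture is of the moment at which its call begins.
- arm.sign_off(): hands the job in, once; it reports no verdict.
The state is a dict: "clock": time; "joints": joint angles; "dq": joint speeds; "joint_efforts": joint torques, N m; "position": TCP position; "ee_rot": TCP orientation; "force": force on the tool from outside, world axes, zero at the start; "ft_torque": the same for the moment, N m; "width": opening from 0.0 (shut) to 1.0 (fully open).
Only numpy, scipy, OpenCV 4.12 (cv2) and the standard library are available. Lean on these libraries where they do the work, as an engineer would, in place of code of your own. Each camera call takes 0.05 s, during which the arm holds its last target.

## Working session

There is one attempt and no reset: what is moved stays moved. The work goes in short steps, Python scripts to look and compute and a tool call to move; the robot and the scene stay as the last step left them, time stands still between calls to the robot, and variables do not carry over. Pictures are saved under pics/ and viewed, and the job is handed in when it is done.

Besides the shell and the picture viewer there is one more tool, called after "Call:" in YAML: its name, and indented under it one key for each argument. move_arm: Moves the arm, as the interface text tells. Its arguments: {"type":"object","properties":{"steps":{"type":"string"},"squeeze":{"type":"number"}},"required":["steps"]}

```bash
mkdir -p pics; ls
cat > h.py <<'E'
import numpy as np, cv2
from scipy.spatial.transform import Rotation as R
from cell import arm
def grab(name):
    d=arm.get_image(name); return d
def K(d):
    f=240/np.tan(np.radians(d["vfov"])/2); return np.array([[f,0,d["cx"]],[0,f,d["cy"]],[0,0,1.]])
def pts(d,uv):
    "distorted pixels -> normalized slopes (right,down)"
    uv=np.asarray(uv,float).reshape(-1,1,2)
    return cv2.undistortPoints(uv,K(d),np.array([d["k1"],0,0,0,0.])).reshape(-1,2)
def onplane(d,uv,z):
    s=pts(d,uv); E=np.array(d["extrinsics"]); dirs=np.c_[s[:,0],-s[:,1],-np.ones(len(s))]@E[:3,:3].T
    o=E[:3,3]; t=(z-o[2])/dirs[:,2]; return o+dirs*t[:,None]
def bydepth(d,uv):
    uv=np.asarray(uv).reshape(-1,2); s=pts(d,uv); E=np.array(d["extrinsics"])
    z=d["z_map"][uv[:,1].astype(int),uv[:,0].astype(int)]
    return (np.c_[s[:,0],-s[:,1],-np.ones(len(s))]*z[:,None])@E[:3,:3].T+E[:3,3]
E
python3 - <<'E'
from h import *
for n in ("top","side"):
    d=grab(n); cv2.imwrite(f"pics/{n}0.png",d["img"]); print(n,d["vfov"],d["cx"],d["cy"],d["k1"],np.round(d["extrinsics"],3).tolist())
print(arm.observe())
E
```

```text
pics
top 48.46167991003585 330.37253887791576 232.6075089236393 -0.014984540948151642 [[0.022, 0.986, -0.167, 0.366], [-1.0, 0.021, -0.01, -0.124], [-0.007, 0.167, 0.986, 1.096], [0.0, 0.0, 0.0, 1.0]]
side 47.09930457744108 313.96982701667383 224.7967779680967 -0.09205432516992852 [[-0.982, 0.133, -0.132, 0.409], [-0.187, -0.738, 0.649, 0.658], [-0.012, 0.662, 0.749, 0.957], [0.0, 0.0, 0.0, 1.0]]
{'clock': 0.1, 'joints': array([ 1.16942451,  0.43513472,  0.02498784,  1.57399008, -0.0115846 ,
        1.1339789 , -0.07509454]), 'dq': array([-6.38216053e-04, -7.15263324e-05, -2.69974287e-05, -1.90704902e-03,
        1.17624653e-03,  9.67370714e-05,  1.20665563e-03]), 'joint_efforts': array([ 3.64052030e-03, -6.69125962e+01,  9.87898484e-01, -3.15146613e+01,
       -6.05411804e-02,  3.73988156e-02,  7.22906543e-05]), 'position': array([ 0.18377422, -0.59690848,  0.22604136]), 'ee_rot': array([ 0.9871434 ,  1.33703751, -0.98599606]), 'force': array([ 0.00775963,  0.40522712, -0.38185654]), 'ft_torque': array([0.00699635, 0.03477184, 0.02364707]), 'width': 1.000199853838963}
```

View pics/top0.png

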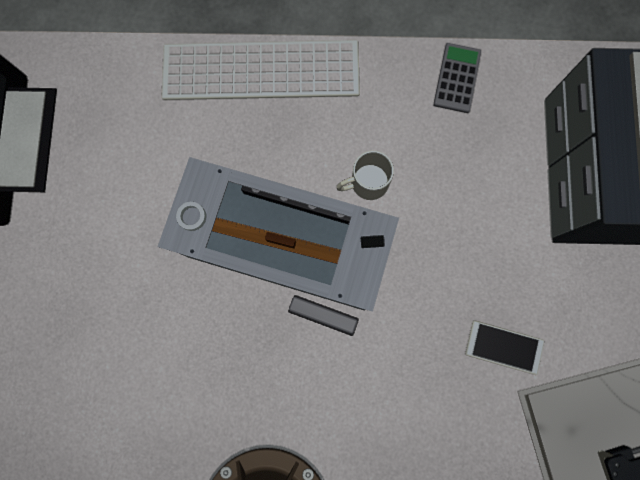

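View pics/side0.png

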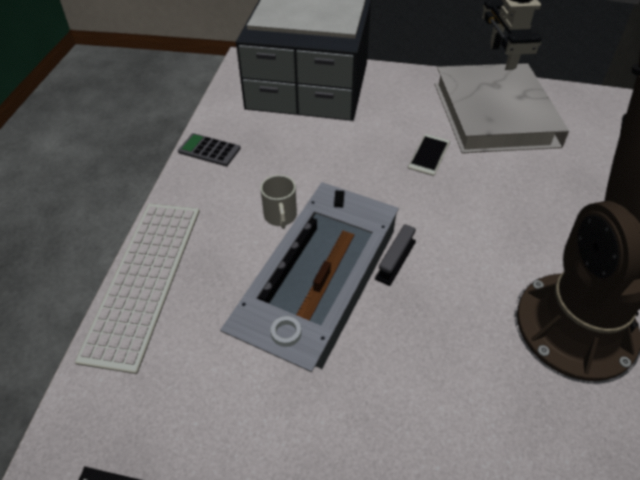

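The top view shows the cover around pixels (159–398, 157–310). The opening corners are near (225,181), (355,218), (333,285) and (207,248). The brown ruler runs (215,227)–(340,257) with its grip at (280,240). The tape is at (190,215), the eraser at (372,241), the mug at (373,175) and the stapler at (323,315). Next I'll measure them.

```bash
cat > meas.py <<'E'
from h import *
d=grab("top")
u,v=np.meshgrid(np.arange(640),np.arange(480)); uv=np.c_[u.ravel(),v.ravel()]
P=bydepth(d,uv).reshape(480,640,3)
roi=np.zeros((480,640),bool); roi[140:330,140:420]=1
cov=(np.abs(P[...,2]-.07)<.008)&roi
cov=cv2.morphologyEx(cov.astype(np.uint8),cv2.MORPH_OPEN,np.ones((3,3)))
cs,hr=cv2.findContours(cov,cv2.RETR_CCOMP,cv2.CHAIN_APPROX_NONE)
i=max((k for k in range(len(cs)) if hr[0,k,3]<0),key=lambda k:cv2.contourArea(cs[k]))
holes=[k for k in range(len(cs)) if hr[0,k,3]==i]; j=max(holes,key=lambda k:cv2.contourArea(cs[k]))
print("cover z median",np.median(P[...,2][cov>0]))
def rect(c,z):
    X=onplane(d,c.reshape(-1,2),z)[:,:2]; r=cv2.minAreaRect((X*1000).astype(np.float32)); return r
print("outer",rect(cs[i],.07)); print("hole",rect(cs[j],.07))
hsv=cv2.cvtColor(d["img"],cv2.COLOR_BGR2HSV)
print("blade px",d["img"][229,240],"grip",d["img"][241,278],"P",P[229,240],P[241,278])
m=(hsv[...,0]<20)&(hsv[...,1]>120)&roi
m=m.astype(np.uint8)
zz=P[...,2]
bl=m*(zz<.022)*(zz>0); gt=m*(zz>.036)*(zz<.06)
for nme,k,z in (("ruler all",bl,.011),("grip",gt,.045)):
    c=max(cv2.findContours(k.astype(np.uint8),cv2.RETR_EXTERNAL,cv2.CHAIN_APPROX_NONE)[0],key=cv2.contourArea)
    print(nme,rect(c,z),np.median(zz[k>0]))
# bystanders above cover/desk
for nme,(x0,x1,y0,y1),(a,b) in (("tape",(165,215,190,240),(.08,.1)),("eraser",(355,390,228,255),(.077,.1)),("mug",(335,400,145,205),(.08,.11)),("stapler",(280,365,285,340),(.03,.065))):
    s=np.zeros_like(roi);s[y0:y1,x0:x1]=1
    q=P[s&(zz>a)&(zz<b)]; print(nme,len(q),np.round(q.min(0),3),np.round(q.max(0),3),np.round(q.mean(0),3))
E
python3 meas.py
```

```text
cover z median 0.07053076654233292
outer ((539.186279296875, -10.845291137695312), (436.72998046875, 190.6029052734375), 74.58865356445312)
hole ((538.1874389648438, -10.454055786132812), (261.8338317871094, 149.12330627441406), 73.44698333740234)
blade px [31 64 97] grip [15 31 56] P [0.55315618 0.07458785 0.01196192] [ 0.52452086 -0.00879124  0.04641766]
ruler all ((532.1240234375, 0.324920654296875), (267.0992126464844, 28.949369430541992), 76.52526092529297) 0.011607471037318295
grip ((528.9855346679688, -11.937082290649414), (60.27159118652344, 16.603954315185547), 77.0543212890625) 0.04527718085353194
tape 396 [0.538 0.131 0.08 ] [0.592 0.188 0.093] [0.565 0.159 0.088]
eraser 266 [ 0.511 -0.217  0.077] [ 0.535 -0.172  0.087] [ 0.523 -0.194  0.082]
mug 349 [ 0.623 -0.233  0.08 ] [ 0.701 -0.145  0.095] [ 0.662 -0.193  0.088]
stapler 1138 [ 0.347 -0.181  0.03 ] [ 0.438 -0.021  0.065] [ 0.383 -0.102  0.053]
```

Run:
```python
from h import *
d=grab("top")
cv2.imwrite("pics/top1.png",cv2.resize(d["img"][150:320,150:410],None,fx=3,fy=3,interpolation=cv2.INTER_CUBIC))
s=grab("side"); cv2.imwrite("pics/side1.png",np.clip(cv2.resize(s["img"][170:380,210:410],None,fx=2.8,fy=2.8,interpolation=cv2.INTER_CUBIC)*1.8,0,255).astype(np.uint8))
```

```text
(no output)
```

View pics/top1.png

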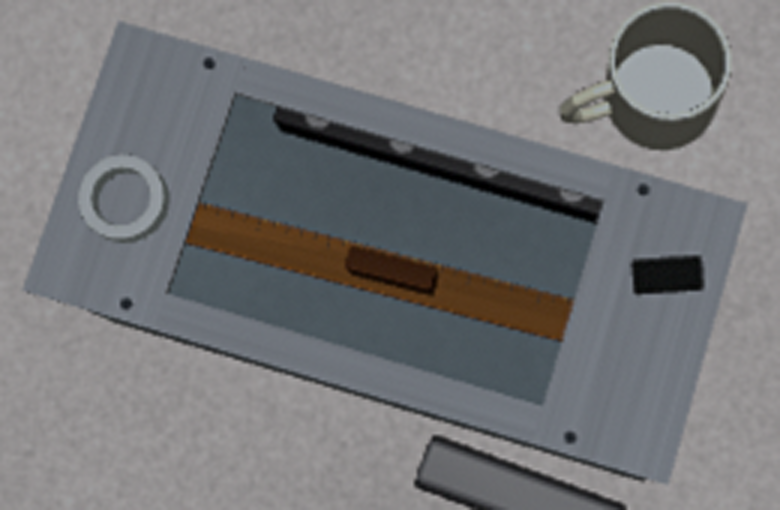

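View pics/side1.png

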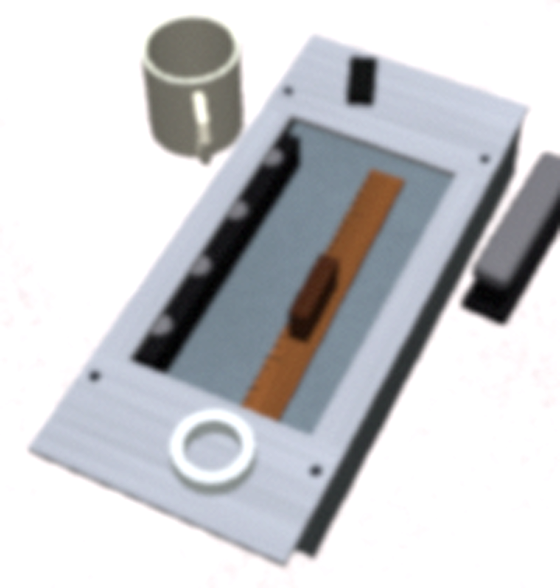

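```bash
cat >> h.py <<'E'
TH=np.radians(-15.4); YB=np.array([-np.sin(TH),np.cos(TH)]); XB=np.array([np.cos(TH),np.sin(TH)]); C0=np.array([.539,-.0108])
def cf(X): X=np.atleast_2d(X)[:,:2]-C0; return np.round(np.c_[X@XB,X@YB]*1000,1)
E
python3 - <<'E'
from h import *
t=grab("top"); s=grab("side")
T=lambda a,b,z:cf(onplane(t,[[150+(a)/3-.33,150+b/3-.33]],z))[0]
S=lambda a,b,z:cf(onplane(s,[[210+a/2.8-.3,170+b/2.8-.3]],z))[0]
print("strip +y end top",T(276,110,.04),T(277,128,.04))
print("strip -y end side",S(293,131,.04),S(300,142,.04))
print("box corner side(z0)",S(310,557,0),S(296,550,0))
print("cover corners side",S(284,565,.07),S(30,450,.07),S(315,37,.07),S(526,108,.07))
print("open corners side",S(292,118,.07),S(455,175,.07)); print("open corners top",T(235,93,.07),T(605,198,.07),T(168,292,.07),T(543,405,.07))
print("ruler -y end side z.011",S(370,170,.011),S(405,179,.011),"grip",cf([.529,-.0119]))
print("ruler dir deg", 77.0,"tape",cf([.565,.159]),"eraser",cf([.523,-.194]),"mug",cf([.662,-.193]))
o=arm.observe(); M=R.from_rotvec(o["ee_rot"]).as_matrix(); print(M.round(3),o["position"])
E
```

```text
strip +y end top [ 72.7 104.4] [60.9 99.8]
strip -y end side [  74.2 -135. ] [  63.9 -126.7]
box corner side(z0) [-91.4 177.4] [-80.6 176.8]
cover corners side [-94.6 221.1] [ 93.2 220.6] [  91.7 -212.4] [ -93.1 -212. ]
open corners side [  68.7 -122.6] [ -68.8 -123.1]
open corners top [ 70.  126.8] [  71.8 -128.1] [-68.8 126.2] [ -69.2 -128. ]
ruler -y end side z.011 [  10.9 -147.1] [ -18.5 -150.5] grip [[-9.3 -3.7]]
ruler dir deg 77.0 tape [[-20.  170.6]] eraser [[  33.2 -180.9]] mug [[ 167. -143.]]
[[-0.     0.956  0.294]
 [ 0.     0.294 -0.956]
 [-1.    -0.    -0.   ]] [ 0.1839227  -0.59724479  0.22656712]
```

Sizes and heights check out: cover 436.7×190.6, grip 60×16.6 at z 0.045. The strip's ends and the box corner both put the cover shift at about +14 mm, so the -y pocket is the deep one. In the cover frame the box's inner walls are at about -199 and +171 mm.

```bash
cat > to.py <<'E'
from h import *
import sys
# target world x y z ; jaw angle deg
o=arm.observe(); M=R.from_rotvec(o["ee_rot"]).as_matrix(); p=o["position"]
x,y,z=map(float,sys.argv[1:4]); 
D=M.T@(np.array([x,y,z])-p); print("clock",o["clock"],"pos",p.round(4),"tool shift",D.round(4),"cf",cf(p)[0],"w",round(o["width"]*92,1),"F",o["force"].round(1),"T",o["ft_torque"].round(2))
a=np.degrees(np.arctan2(M[1,2],M[0,2])); print("jaw",a,"tilt of x",M[:,0].round(3))
if len(sys.argv)>4: t=float(sys.argv[4]); print("turn",-np.radians((t-a+180)%360-180))
E
python3 to.py 0.529 -0.0119 0.15 -12.95
```

```text
clock 0.35 pos [ 0.1839 -0.5972  0.2266] tool shift [ 0.0767  0.5021 -0.4578] cf [-186.6 -659.7] w 92.0 F [-0.8  0.4 -0.5] T [ 0.02 -0.03 -0.02]
jaw -72.8843977657773 tilt of x [-0.  0. -1.]
turn -1.0460525762127473
```

Call:
move_arm:
  steps: "0 0.028 -0.026 -0.1 130; 0 0.056 -0.052 -0.2 130; 0 0.084 -0.078 -0.3 130; 0 0.112 -0.104 -0.4 130; 0 0.14 -0.13 -0.5 130; 0 0.168 -0.156 -0.6 130; 0 0.196 -0.182 -0.7 130; 0 0.224 -0.208 -0.8 130; 0 0.252 -0.234 -0.9 130; 0 0.28 -0.26 -1.0 130"
  squeeze: 10

```text
clock: 1.18
position: [0.3756, -0.2648, 0.227]
ee_rot: [0.209, 1.56, -0.21]
force: [0.7, 0.3, 0.4]
width: 0.49
```

```bash
python3 to.py 0.529 -0.0119 0.15 -12.95
```

```text
clock 1.1833 pos [ 0.3756 -0.2648  0.227 ] tool shift [0.0769 0.2845 0.0811] cf [ -90.1 -288.3] w 45.1 F [0.7 0.3 0.4] T [-0.08 -0.14  0.04]
jaw -15.31676599847849 tilt of x [ 0.    -0.001 -1.   ]
turn -0.041307859297700665
```

Call:
move_arm:
  steps: "0.007 0.035 0.01 -0.04 130; 0.015 0.07 0.02 -0.04 130; 0.023 0.106 0.03 -0.04 130; 0.03 0.142 0.04 -0.04 130; 0.038 0.178 0.05 -0.04 130; 0.046 0.213 0.06 -0.04 130; 0.055 0.249 0.07 -0.04 130; 0.065 0.275 0.079 -0.04 130; 0.076 0.2845 0.081 -0.04 130; 0.076 0.2845 0.081 -0.04 130"

```text
clock: 2.02
position: [0.5296, -0.0108, 0.149]
ee_rot: [0.18, 1.565, -0.177]
force: [-0.7, -0.3, 0.0]
width: 0.492
```

```bash
python3 to.py 0.529 -0.0119 0.021 -12.95
python3 - <<'E'
from h import *
t=grab("top"); s=grab("side")
cv2.imwrite("pics/s2.png",np.clip(cv2.resize(s["img"][110:380,180:440],None,fx=2.2,fy=2.2)*1.6,0,255).astype(np.uint8))
E
```

```text
clock 2.0167 pos [ 0.5296 -0.0108  0.149 ] tool shift [ 1.28e-01 -1.40e-03 -1.00e-04] cf [-9.  -2.5] w 45.3 F [-0.7 -0.3  0. ] T [-0.04 -0.05  0.03]
jaw -13.037164426095659 tilt of x [-0.002  0.002 -1.   ]
turn -0.001521306225980434
```

View pics/s2.png

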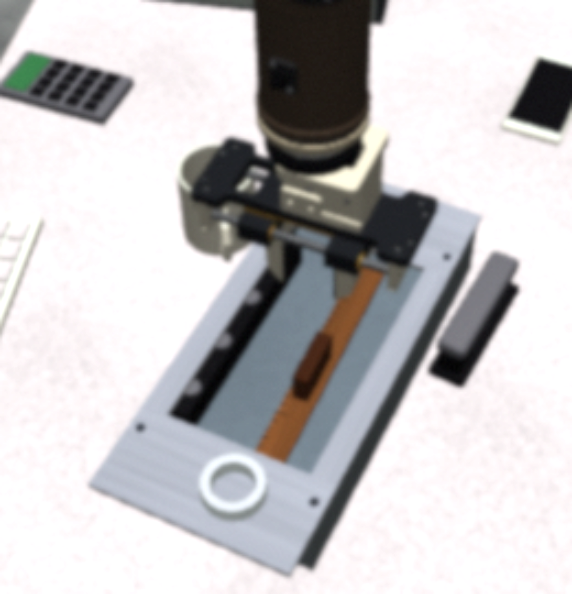

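The gripper sits open over the grip, the block at crop (312,365) between the fingers' line of descent and the tape untouched at (232,484). I'll go down to TCP z 0.018, with tips 7 mm above the blade, and close.

Call:
move_arm:
  steps: "0.03 -0.0014 0 0 130; 0.06 -0.0014 0 0 130; 0.09 -0.0014 0 0 130; 0.115 -0.0014 0 0 130; 0.131 -0.0014 0 0 130; 0.131 -0.0014 0 0 130; 0.131 -0.0014 0 0 255; 0.131 -0.0014 0 0 255; 0.131 -0.0014 0 0 255; 0.131 -0.0014 0 0 255"

```text
clock: 2.95
position: [0.5302, -0.0158, 0.0211]
ee_rot: [0.183, 1.561, -0.183]
force: [-0.4, 0.0, -0.4]
width: 0.251
```

```bash
python3 to.py 0.529 -0.0119 0.018 -12.95
python3 - <<'E'
from h import *
t=grab("top"); s=grab("side")
cv2.imwrite("pics/s3.png",np.clip(cv2.resize(s["img"][110:380,180:440],None,fx=2.2,fy=2.2)*1.6,0,255).astype(np.uint8))
E
```

```text
clock 2.95 pos [ 0.5302 -0.0158  0.0211] tool shift [ 0.0031  0.0036 -0.0021] cf [-7.2 -7.2] w 23.1 F [-0.4  0.  -0.4] T [ 0.04 -0.05  0.01]
jaw -13.33118036978402 tilt of x [ 0.002 -0.    -1.   ]
turn -0.006652852496700887
```

View pics/s3.png

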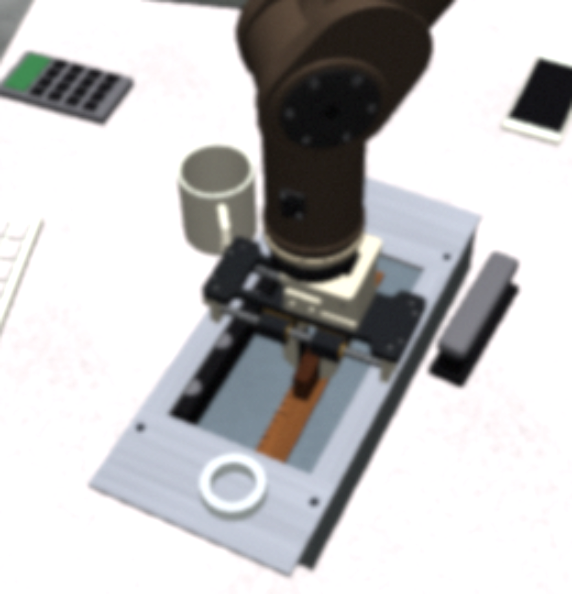

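Call:
move_arm:
  steps: "0 0 0 0 255; 0 0 0 0 255; 0 0 0 0 255; 0 0 0 0 255"

```text
clock: 3.38
position: [0.5298, -0.0157, 0.0207]
ee_rot: [0.182, 1.562, -0.183]
force: [-0.9, -0.1, 8.2]
width: 0.172
```

```bash
python3 to.py 0.529 -0.0119 0.018 -12.95
```

```text
clock 3.3833 pos [ 0.5298 -0.0157  0.0207] tool shift [ 0.0027  0.0035 -0.0016] cf [-7.6 -7.2] w 15.8 F [-0.9 -0.1  8.2] T [-0.26  0.31 -0.07]
jaw -13.310241847439704 tilt of x [ 0.001 -0.    -1.   ]
turn -0.00628740634129004
```

Call:
move_arm:
  steps: "-0.005 0 0 0 255; -0.01 0 0 0 255; -0.015 0 0 0 255; -0.02 0 0 0 255; -0.02 0 0 0 255; -0.02 0 0 0 255"

```text
clock: 3.88
position: [0.5294, -0.0156, 0.0401]
ee_rot: [0.182, 1.562, -0.182]
force: [0.4, 0.9, -1.5]
width: 0.173
```

```bash
cat > look.py <<'E'
from h import *
import sys
n=sys.argv[1]
t=grab("top"); s=grab("side")
for nm,d in (("top",t),("side",s)):
    pass
a=cv2.resize(s["img"][110:380,180:440],None,fx=1.9,fy=2.0); b=cv2.resize(t["img"][140:330,140:410],None,fx=1.1,fy=1.1)
c=np.zeros((540,800,3),np.uint8); c[:a.shape[0],:a.shape[1]]=a; c[:b.shape[0],a.shape[1]:a.shape[1]+b.shape[1]]=b
cv2.imwrite(f"pics/{n}.png",np.clip(c*1.7,0,255).astype(np.uint8))
# ruler line from side depth
for nm,d in (("top",t),("side",s)):
    hsv=cv2.cvtColor(d["img"],cv2.COLOR_BGR2HSV); m=(hsv[...,0]<20)&(hsv[...,1]>130)&(hsv[...,2]>60)
    r=np.zeros_like(m); r[120:380,150:420]=1
    vv,uu=np.nonzero(m&r); P=bydepth(d,np.c_[uu,vv]); q=cf(P); z=P[:,2]*1000
    k=(np.abs(q[:,0])<95)&(np.abs(q[:,1])<300)&(z>0)
    if k.sum()<10: continue
    q=q[k];z=z[k]; f=np.polyfit(q[:,1],z,1); res=z-np.polyval(f,q[:,1]); k=np.abs(res)<6; f=np.polyfit(q[k,1],z[k],1)
    g=np.polyfit(q[k,1],q[k,0],1)
    print(nm,"n",k.sum(),"y range",np.percentile(q[k,1],[.5,99.5]),"tilt deg",np.degrees(np.arctan(f[0])).round(2),"z top at y0",f[1].round(1),"x at y0",g[1].round(1),"yaw",np.degrees(g[0]).round(1))
E
python3 to.py 0.529 -0.0119 0.018 -12.95; python3 look.py a4
```

```text
clock 3.8833 pos [ 0.5294 -0.0156  0.0401] tool shift [ 0.0221  0.0035 -0.0013] cf [-7.9 -7.2] w 15.9 F [ 0.4  0.9 -1.5] T [-0.06 -0.08 -0.03]
jaw -13.303111401441802 tilt of x [ 0.001 -0.    -1.   ]
turn -0.006162956581490753
top n 46 y range [119.4625 136.4425] tilt deg -3.4 z top at y0 38.7 x at y0 -108.6 yaw 38.9
side n 457 y range [6.80000e-02 1.04288e+02] tilt deg 0.0 z top at y0 29.5 x at y0 -13.0 yaw 1.1
```

View pics/a4.png

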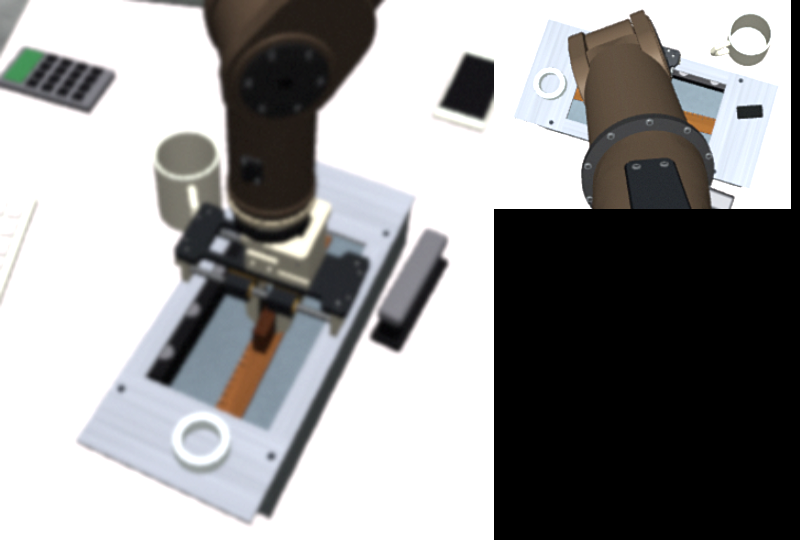

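The ruler is held and level: its blade top is at 29.5 mm, up from 11 mm, with no tilt. Next I'll slide the -y end 36 mm into the deep pocket.

Call:
move_arm:
  steps: "0 -0.009 0 0 255; 0 -0.018 0 0 255; 0 -0.027 0 0 255; 0 -0.036 0 0 255; 0 -0.036 0 0 255; 0 -0.036 0 0 255"

```text
clock: 4.48
position: [0.5207, -0.0517, 0.0396]
ee_rot: [0.184, 1.563, -0.184]
force: [-0.3, -0.1, -2.1]
width: 0.172
```

```bash
python3 to.py 0.529 -0.0119 0.018 -12.95; python3 look.py a5
```

```text
clock 4.4833 pos [ 0.5207 -0.0517  0.0396] tool shift [ 0.0216  0.0407 -0.0011] cf [ -6.8 -44.3] w 15.8 F [-0.3 -0.1 -2.1] T [-0.01 -0.12 -0.01]
jaw -13.409104568387372 tilt of x [-0. -0. -1.]
turn -0.008012886329307158
top n 90 y range [ 82.5225 100.022 ] tilt deg -12.15 z top at y0 50.1 x at y0 -20.9 yaw 5.7
side n 629 y range [-34.286 104.786] tilt deg 0.01 z top at y0 29.4 x at y0 -10.4 yaw -0.5
```

View pics/a5.png

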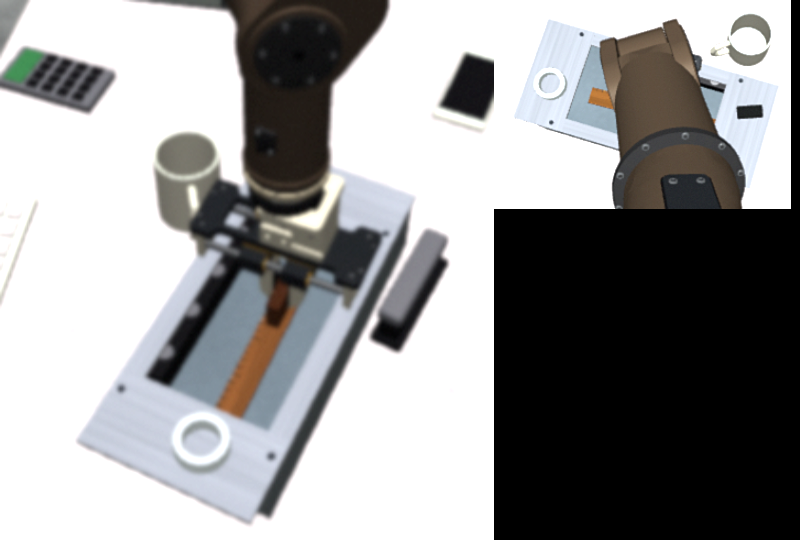

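The +y end now shows a gap to the opening edge (top crop about (590,97)) and the blade is still level. Now I'll lift so that the cover edge tilts it.

Call:
move_arm:
  steps: "-0.01 0 0 0 255; -0.02 0 0 0 255; -0.03 0 0 0 255; -0.035 0 0 0 255; -0.038 0 0 0 255; -0.041 0 0 0 255; -0.044 0 0 0 255; -0.044 0 0 0 255; -0.044 0 0 0 255"

```text
clock: 5.33
position: [0.5209, -0.0505, 0.0837]
ee_rot: [0.182, 1.563, -0.182]
force: [-0.0, 0.3, -2.4]
width: 0.176
```

```bash
python3 to.py 0.529 -0.0119 0.018 -12.95; python3 look.py a6
```

```text
clock 5.3333 pos [ 0.5209 -0.0505  0.0837] tool shift [ 0.0657  0.0394 -0.001 ] cf [ -6.9 -43.1] w 16.2 F [-0.   0.3 -2.4] T [-0.   -0.05 -0.01]
jaw -13.297851181439945 tilt of x [-0.  0. -1.]
turn -0.006071148423079311
top n 258 y range [ 69.9415 111.3   ] tilt deg 4.96 z top at y0 80.7 x at y0 -28.9 yaw 9.2
side n 685 y range [-36.412 114.116] tilt deg 6.04 z top at y0 77.4 x at y0 -10.9 yaw -0.6
```

View pics/a6.png

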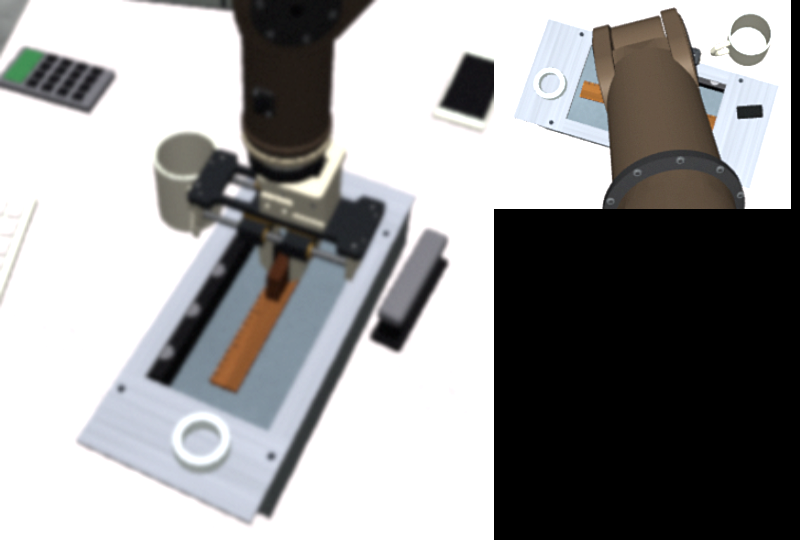

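It pivots as planned: 6° tilt, with the +y end (side crop (225,385)) rising through the opening. I'll keep lifting.

Call:
move_arm:
  steps: "-0.003 0 0 0 255; -0.006 0 0 0 255; -0.009 0 0 0 255; -0.012 0 0 0 255; -0.015 0 0 0 255; -0.018 0 0 0 255; -0.018 0 0 0 255; -0.018 0 0 0 255"

```text
clock: 6.1
position: [0.5212, -0.0505, 0.1021]
ee_rot: [0.182, 1.562, -0.182]
force: [0.4, 0.9, -1.5]
width: 0.173
```

```bash
python3 to.py 0.529 -0.0119 0.018 -12.95; python3 look.py a7
```

```text
clock 6.1 pos [ 0.5212 -0.0505  0.1021] tool shift [ 0.0841  0.0394 -0.0014] cf [ -6.6 -43. ] w 15.9 F [ 0.4  0.9 -1.5] T [ 0.   -0.1  -0.03]
jaw -13.295906678940574 tilt of x [ 0.001 -0.    -1.   ]
turn -0.006037210452151796
top n 292 y range [ 70.928  110.3545] tilt deg 16.17 z top at y0 105.8 x at y0 -28.0 yaw 8.9
side n 608 y range [-90.522 113.193] tilt deg 16.69 z top at y0 102.7 x at y0 -11.4 yaw 0.0
```

View pics/a7.png

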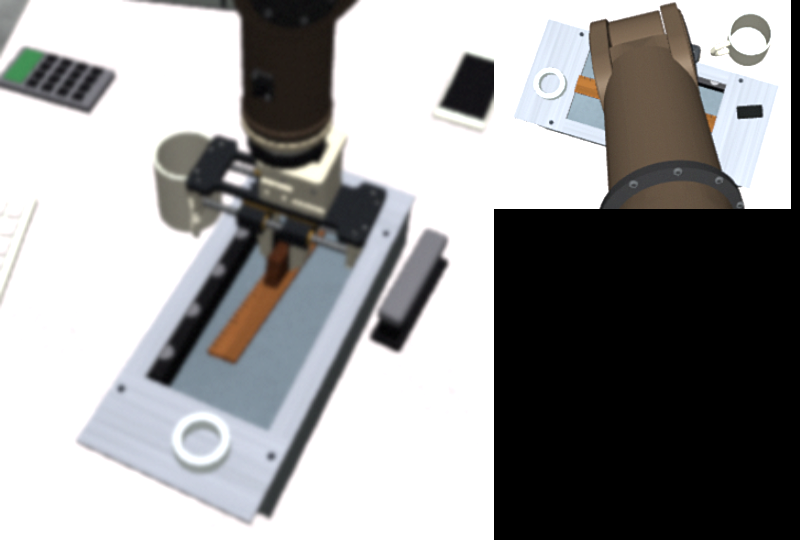

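It is at 16.7° now, with the +y end about 130 mm high, above the tape's top at 88 mm. Now I'll pull diagonally toward +y, then straight up.

Call:
move_arm:
  steps: "-0.001 0.01 0 0 255; -0.002 0.02 0 0 255; -0.004 0.03 0 0 255; -0.005 0.04 0 0 255; -0.007 0.05 0 0 255; -0.008 0.06 0 0 255; -0.01 0.069 0 0 255; -0.01 0.069 0 0 255; -0.01 0.069 0 0 255"

```text
clock: 6.95
position: [0.5369, 0.0172, 0.1118]
ee_rot: [0.181, 1.563, -0.181]
force: [-0.6, -1.3, -1.8]
width: 0.17
```

```bash
python3 to.py 0.529 -0.0119 0.018 -12.95; python3 look.py a8
```

```text
clock 6.95 pos [0.5369 0.0172 0.1118] tool shift [ 0.0938 -0.0302 -0.0011] cf [-9.4 26.5] w 15.6 F [-0.6 -1.3 -1.8] T [-0.04 -0.07  0.02]
jaw -13.220361332492972 tilt of x [ 0. -0. -1.]
turn -0.004718695422081415
top n 518 y range [-98.483  -4.219] tilt deg 15.53 z top at y0 91.8 x at y0 -6.0 yaw 1.0
side n 707 y range [-39.947 182.   ] tilt deg 16.89 z top at y0 91.2 x at y0 -13.7 yaw -0.1
```

View pics/a8.png

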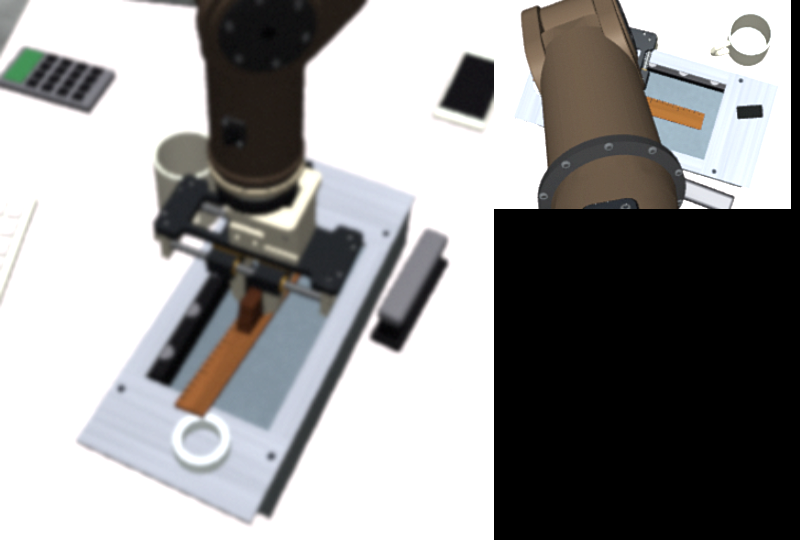

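The -y end (top crop (700,122)) is now inside the opening, about 15 mm clear of the cover edge. I'll lift it out, then use light contact of the low end with the bare cover (away from the eraser) to level it in the grip.

Call:
move_arm:
  steps: "-0.012 0 0 0 255; -0.025 0 0 0 255; -0.038 0 0 0 255; -0.05 0 0 0 255; -0.05 0 0 0 255; -0.05 -0.015 -0.004 0 255; -0.05 -0.03 -0.008 0 255; -0.05 -0.045 -0.012 0 255; -0.05 -0.06 -0.015 0 255; -0.05 -0.06 -0.015 0 255"

```text
clock: 7.88
position: [0.5064, -0.0424, 0.1606]
ee_rot: [0.184, 1.565, -0.188]
force: [-0.5, -0.5, -2.2]
width: 0.171
```

```bash
python3 to.py 0.529 -0.0119 0.018 -12.95; python3 look.py a9
```

```text
clock 7.8833 pos [ 0.5064 -0.0424  0.1606] tool shift [0.1425 0.0353 0.0151] cf [-23.  -39.1] w 15.8 F [-0.5 -0.5 -2.2] T [-0.1  -0.05 -0.06]
jaw -13.548163595163667 tilt of x [-0.003 -0.002 -1.   ]
turn -0.010439924201172453
top n 491 y range [-169.855  109.83 ] tilt deg 17.22 z top at y0 163.3 x at y0 -25.7 yaw -1.9
side n 657 y range [-29.704 119.6  ] tilt deg 16.75 z top at y0 159.9 x at y0 -26.8 yaw -0.2
```

View pics/a9.png

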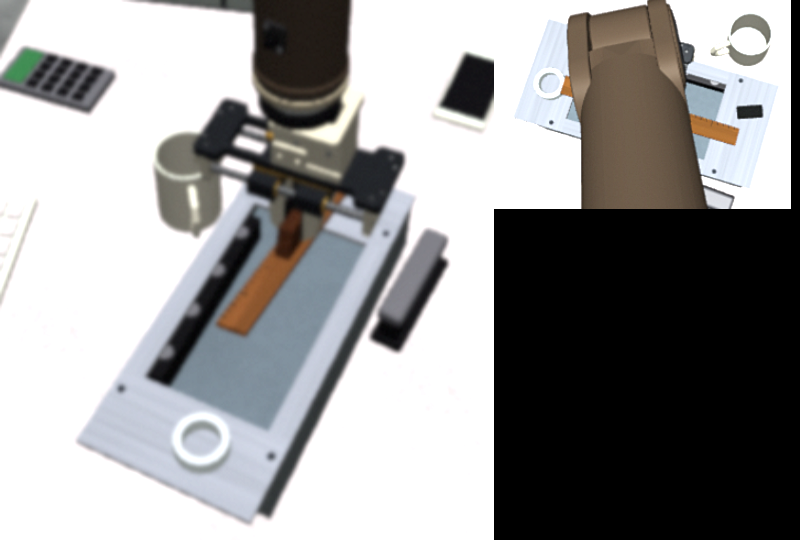

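Fully out: low end at cover-frame (-25, -175), on bare cover beside the eraser (x > 12), with the tilt unchanged. I'll lower it to level.

Call:
move_arm:
  steps: "0.01 0 0 0 255; 0.02 0 0 0 255; 0.027 0 0 0 255; 0.033 0 0 0 255; 0.038 0 0 0 255; 0.043 0 0 0 255; 0.048 0 0 0 255; 0.053 0 0 0 255; 0.058 0 0 0 255; 0.058 0 0 0 255"

```text
clock: 8.82
position: [0.5079, -0.0385, 0.1028]
ee_rot: [0.182, 1.564, -0.182]
force: [0.1, -0.3, -1.4]
width: 0.173
```

```bash
python3 to.py 0.529 -0.0119 0.018 -12.95; python3 look.py b1
```

```text
clock 8.8167 pos [ 0.5079 -0.0385  0.1028] tool shift [0.0848 0.0307 0.0145] cf [-22.6 -34.9] w 15.9 F [ 0.1 -0.3 -1.4] T [-0.01 -0.03 -0.04]
jaw -13.29721429576933 tilt of x [-0.001 -0.    -1.   ]
turn -0.006060032671168289
top n 617 y range [-175.092  118.584] tilt deg 6.44 z top at y0 97.1 x at y0 -25.6 yaw -2.5
side n 714 y range [-28.8435 122.7435] tilt deg 6.35 z top at y0 95.5 x at y0 -26.4 yaw -0.5
```

View pics/b1.png

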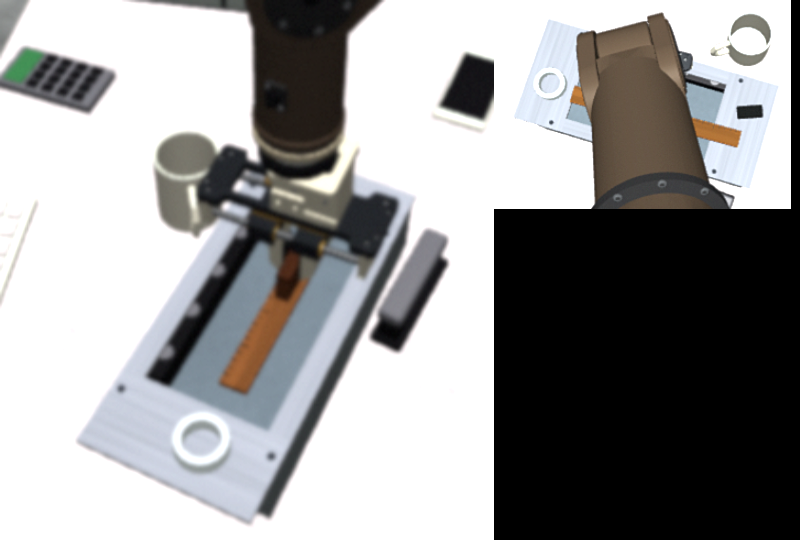

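Levelling works: tilt 16.8° → 6.4° and the eraser is untouched. I'll go down the remaining ~16.5 mm.

Call:
move_arm:
  steps: "0.004 0 0 0 255; 0.008 0 0 0 255; 0.012 0 0 0 255; 0.016 0 0 0 255; 0.0165 0 0 0 255; 0.0165 0 0 0 255; 0.0165 0 0 0 255"

```text
clock: 9.5
position: [0.5083, -0.0384, 0.0871]
ee_rot: [0.182, 1.563, -0.182]
force: [-0.7, -0.3, -0.7]
width: 0.175
```

```bash
python3 to.py 0.529 -0.0119 0.018 -12.95; python3 look.py b2
```

```text
clock 9.5 pos [ 0.5083 -0.0384  0.0871] tool shift [0.0691 0.0305 0.0141] cf [-22.3 -34.8] w 16.1 F [-0.7 -0.3 -0.7] T [-0.06 -0.1   0.03]
jaw -13.300154231996279 tilt of x [-0. -0. -1.]
turn -0.0061113442381270046
top n 499 y range [-178.553  116.602] tilt deg -0.0 z top at y0 77.9 x at y0 -25.6 yaw -2.6
side n 736 y range [-26.7275 120.3975] tilt deg -0.34 z top at y0 75.8 x at y0 -26.0 yaw -0.5
```

View pics/b2.png

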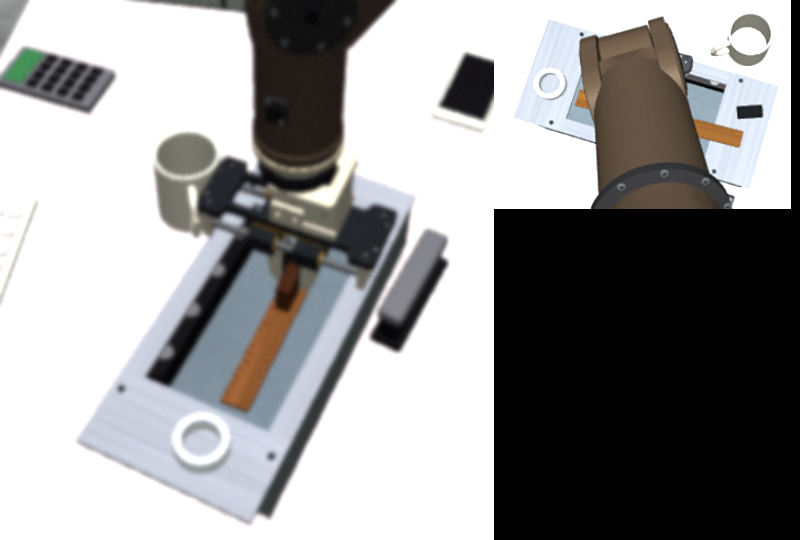

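Level to about 0.3°. I'll firm up the grip and lift 150 mm.

Call:
move_arm:
  steps: "0 0 0 0 255; -0.015 0 0 0 255; -0.035 0 0 0 255; -0.055 0.003 0 0 255; -0.075 0.006 0.003 0 255; -0.095 0.01 0.006 0 255; -0.115 0.015 0.01 0 255; -0.135 0.02 0.015 0 255; -0.145 0.02 0.015 0 255; -0.15 0.02 0.015 0 255"
  squeeze: 20

```text
clock: 10.43
position: [0.5283, -0.0221, 0.2387]
ee_rot: [0.182, 1.561, -0.182]
force: [-0.2, -0.4, -2.3]
width: 0.173
```

Call:
move_arm:
  steps: "0 0 0 0 255; 0 0 0 0 255; 0 0 0 0 255; 0 0 0 0 255; 0 0 0 0 255; 0 0 0 0 255"

```text
clock: 10.93
position: [0.5273, -0.0224, 0.2367]
ee_rot: [0.182, 1.564, -0.182]
force: [-0.9, 0.7, -0.6]
width: 0.177
```

```bash
sed -i 's/r\[120:380,150:420\]/r[90:400,150:440]/' look.py; python3 to.py 0.529 -0.0119 0.018 -12.95; python3 look.py b3; sed -n '/^# bystand/,$p' meas.py >t.py
python3 - <<'E'
from h import *
print(np.abs(arm.observe()["dq"]).max())
s=grab("side"); cv2.imwrite("pics/full.png",s["img"])
E
```

```text
clock 10.9333 pos [ 0.5273 -0.0224  0.2367] tool shift [ 0.2187  0.0107 -0.0005] cf [ -8.2 -14.3] w 16.3 F [-0.9  0.7 -0.6] T [-0.06 -0.05  0.01]
jaw -13.301005616457118 tilt of x [-0.001  0.    -1.   ]
turn -0.006126203700169057
top n 1087 y range [-159.014  -49.543] tilt deg -0.25 z top at y0 226.2 x at y0 -8.4 yaw -1.5
side n 933 y range [-12.142 141.302] tilt deg -0.16 z top at y0 225.2 x at y0 -12.1 yaw -0.1
0.002412277134609392
```

View pics/b3.png

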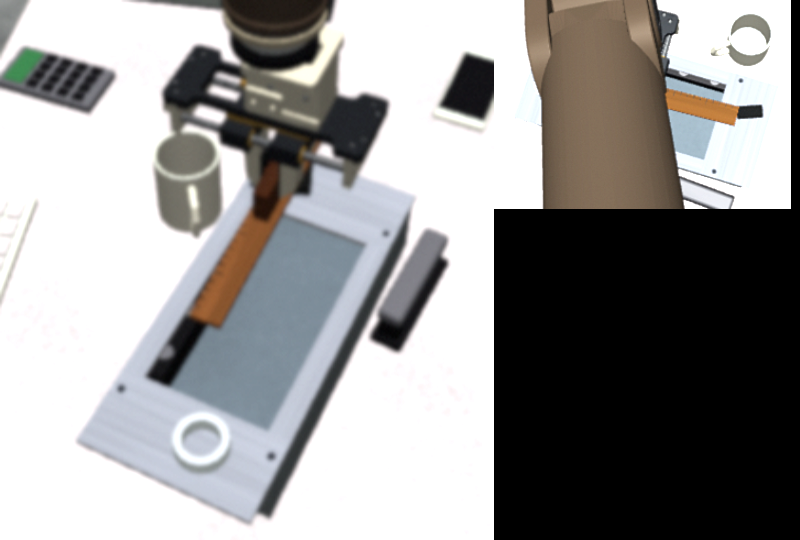

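View pics/full.png

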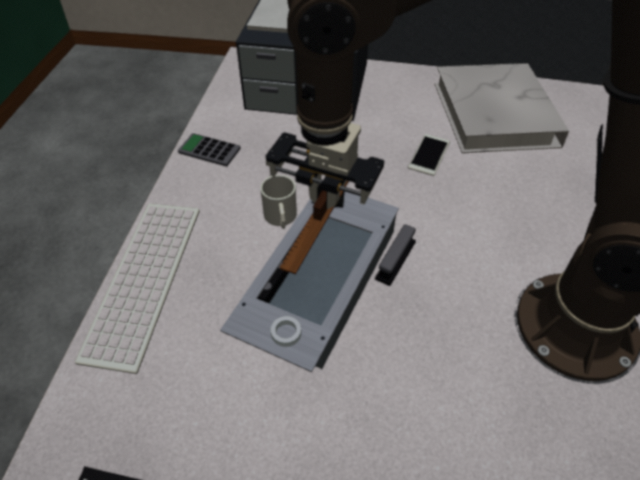

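The ruler is level (about 0.2°), its underside about 149 mm above the cover, and it is centred over the box. Tape (285,330), mug (279,200), stapler (397,254) and phone (428,155) have not moved in the side view. Handing in.

```bash
python3 -c "
from cell import arm
print(arm.sign_off())"
```

```text
the job is handed in; nothing more can be done
None
```

The ruler is out and was handed in still held in the gripper, level and still, above the box. I gripped it by the block and slid its -y end into the deeper covered pocket. Lifting against the cover edge then tilted the +y end up to about 17°, and I pulled it out diagonally.

To level it, I pressed its low end lightly on bare cover while still holding it. I then tightened the grip to 20 N and lifted it 150 mm.

**Last checks:**
- **Tilt:** the two views gave -0.16° and -0.25°.
- **Height:** the ruler's underside is about 0.149 m above the cover.
- **Grip:** the opening is 16.3 mm on the 16 mm block, and the joints are almost at rest (0.002 rad/s).
- **Time and force:** the clock was at about 11 s of the 35 s allowed. The highest force I read was about 8 N, while closing the grip.
- **Bystanders:** the tape, mug, stapler, phone and eraser look unmoved by eye in the pictures. I did not re-measure their positions, and the eraser was last seen clear in the top view.

**Disagreement:** the arm settled 2–4 mm from its commanded position while gripping. That left the grip about 3.5 mm off the ruler's centre, which did no harm.

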